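# Pry open the grinder's burr chamber and refit its rings

## Robot

A 6-joint arm with a two-finger parallel gripper is mounted at the origin on the work surface. World frame = base frame: x ahead of the robot, y to its left, z up, the work surface at z = 0. Lengths are in m, angles in rad, forces in N, time in s.
With the tool pointing down it reaches from about 0.375 to 0.9 m from the base axis. Payload 3.1 kg.
Tool frame: the origin (TCP) lies between the finger pads; the fingertips stand 19 mm ahead of it and the grasp point (between the pads) is the TCP; z points along the fingers, y is the direction in which the jaws open and shut (so a half turn about z gives the same grasp; the last joint's range is limited). The gripper opens to 87 mm and grips with 3 to 60 N. Pads are 19 mm wide; open, the fingers measure 117 mm over their backs; the gripper's body (75 mm by 190 mm) begins 51 mm behind the grasp point.
Start: joints at [1.05, 0.527, 1.433, -0, 1.181, -0.178], TCP at [0.21, 0.589, 0.242] pointing down, gripper open.
Joint ranges: [-3.08, 3.08], [-0.75, 2.2], [0.22, 2.44], [-1.43, 4.57], [0, 2.65], [-2.85, 2.85]. Speed limits (rad/s): [2.79, 2.79, 3.14, 3.14, 3.14, 3.14].

## Interface

Orientations are given as a unit quaternion [x, y, z, w].
In Python, from rig import robot gives the robot as it stands.
- The arm moves only by the tool apply_moves, never from a script. Its argument "series" is a list of rows, each a list of 7 numbers: the shift along the tool's x, y, z in cm, then the turn, a rotation vector about the tool's x, y, z in degrees, then the opening, from 0 (shut) to 1 (fully open). In form: [[dx, dy, dz, rx, ry, rz, grip], ...]. A call has 1 to 5 rows; each row is the pose to reach, as a shift and turn from the pose commanded when the call began, along the tool's axes at that moment; what a row does not reach only later rows make up. A row lasts 1/12 s, in which the tool goes at most 41.7 mm and 7.16 degrees, less where a joint would pass 70% of its speed; a pose out of reach is approached as far as the arm can. A call with a gripper value outside its range is refused whole. The fingers move at their own pace and stop on an object; "newtons" is the grip in N (left out, the last holds). Time passes only in rows, so rows that repeat a pose let the fingers close. It gives the time, the measured TCP pose, the force and the opening at its end, in the units of the state.
- robot.get_obs(): the state, without advancing time (a new reading comes with each control period).
- robot.camera(name): name is "side" or "top"; returns the picture (480x640x3 uint8, red, green, blue); there is no depth.
- robot.camera_params(name): a dict with "mtx" (3x3 intrinsics, pixels), "D" ([k1, k2, p1, p2, k3] as OpenCV has them; the pictures are not rectified), "origin" and "rotation" of the camera in the world. Camera axes: x right, y down, z forward; pixel columns grow to the right and rows downward; lengths in m; the calibration is good to about 2 mm. A picture is of the moment at which its call begins. camera_params takes no time and is no camera call.
- robot.hand_in(): hands the job in, once; it reports no verdict.
The state is a dict: "time": time; "q": joint angles; "joint_velocities": joint speeds; "joint_torque": joint torques, N m; "position": TCP position; "tool_rot": TCP orientation; "ft_force": force on the tool from outside, world axes, zero at the start; "moment": the same for the moment, N m; "grip_width": finger opening in m.
Only numpy, scipy, OpenCV 4.12 (cv2) and the standard library are available. Lean on these libraries where they do the work, as an engineer would, in place of code of your own. Each camera call takes 0.05 s, during which the arm holds its last target. There are 200 camera calls.

## Task

Lever up the hinged cover of the grinder's burr chamber with the thin blade of the opener and push it right back against its stop; the gripper and arm themselves must not touch the cover. Lay the opener back down on the counter, then thread the wide burr ring and after it the narrow collar down the spindle, the burr ring fully home on the chamber floor and the collar resting flat on top of it. Leave the other things on the counter where they are.

Things in the scene. Friction and masses are not known exactly. Their poses are not given: they have to be found in the camera images.
- chamber: Burr chamber: fixed low aluminium box, 130 mm (x) by 150 mm (y), origin at the centre of its underside. Its front (-x) faces roughly to the robot. Inner floor 18 mm up, walls 5 mm thick; front wall ends 42 mm, the others 51 mm above the counter. The shut cover's underside is at 52 mm: along the whole front a slot 10 mm high (42 to 52 mm) is left, where a blade goes in towards +x.
- seat (a point): Centre of the foot of the spindle, on the chamber's inner floor at its centre, 18 mm above the counter; axes as the chamber's. The spindle is 12 mm in diameter, with a tapered tip, and rises to 50 mm above the counter.
- cover_hinge (a point): Middle of the cover's hinge line, at its underside, 66 mm behind (+x of) the chamber's centre and 52 mm above the counter; the line runs along the chamber's y.
- cover_lip (a point): Middle of the free front edge of the cover (a flat steel plate, 138 x 152 x 4 mm, without handle), at its underside, 138 mm from the hinge (72 mm in front of the chamber's centre when shut). Moves with the cover.
- cover (a joint): Opening angle of the cover: 0 shut and level, 1.57 upright, 1.9 back against its stop. The hinge is a little stiff: the cover stays where it is left.
- opener: The opener: a flat blade tool. Wooden handle 100 x 20 mm, 22 mm high, origin at the centre of the handle's underside, lying along its x; a steel blade 22 mm wide and 3 mm thick continues towards +x from the handle's end (x = 50 mm) to its tip at x = 135 mm, centred 11 mm above the handle's underside. 90 g.
- opener_grip (a point): A good place to grip the opener: centre of the handle's section, 10 mm towards the blade from the handle's middle, near its centre of mass, 11 mm above the handle's underside.
- opener_tip (a point): Tip of the opener's blade, middle of its 3 mm thickness.
- burr: The wide burr ring: steel, 54 mm in outer diameter, 14 mm high, hole 17 mm, origin at the centre of its underside, lying flat.
- collar: The narrow collar: steel, 34 mm in outer diameter, 16 mm high, hole 17 mm, origin at the centre of its underside, lying flat.
- demitasse: Bystander: white espresso cup, 62 mm across, 58 mm high; origin under its centre.
- tamper: Bystander: steel tamper standing on its 58 mm base, 88 mm high; origin under its centre.
- pitcher: Bystander: steel milk pitcher with a handle, 86 mm across, 105 mm high; origin under its centre.
- paper_cup: Bystander: white paper cup, 80 mm across, 95 mm high; origin under its centre.
- bean_jar: Bystander: amber bean jar, 80 mm across, 120 mm high; origin under its centre.
- brush: Bystander: a cleaning brush lying on the counter.
- portafilter: Bystander: a portafilter lying on the counter, basket 62 mm across, handle 115 mm long; origin under the basket.
Things that resemble listed ones, but are neither listed nor needed, are in the scene too. What is shaped like the collar but blue is not meant.

How it is judged:
By the outcome, as a careful person would: the job done as asked, in the order asked, and still so for the second after the job is handed in, with the robot touching nothing.
It also fails if it takes over 72 s, if anything falls off the work surface, if the arm or the gripper's body presses on something with over 40 N, if the wrist force passes 120 N, or if a joint passes its speed limit or range.

## Working session

There is one attempt and no reset: what is moved stays moved. The work goes in short steps, Python scripts to look and compute and a tool call to move; the robot and the scene stay as the last step left them, time stands still between calls to the robot, and variables do not carry over. Pictures are saved under pics/ and viewed, about 8 in all and at most 12, crops included, and the job is handed in when it is done.

Besides the shell and the picture viewer there is one more tool, called as name(argument=value, ...), one argument or row to a line, values as JSON. apply_moves: Moves the arm, as the interface text tells. Its arguments: {"type":"object","properties":{"series":{"type":"array"},"newtons":{"type":"number"}},"required":["series"]}

```bash
mkdir -p pics; ls
python3 - <<'E'
from rig import robot
import cv2
for n in("top","side"):
    im=robot.camera(n); cv2.imwrite(f"pics/{n}0.png",im[:,:,::-1]); p=robot.camera_params(n); print(n,p)
o=robot.get_obs(); print(o)
E
```

```text
pics
top {'mtx': array([[484.80549743,   0.        , 321.39775198],
       [  0.        , 484.80549743, 235.77698526],
       [  0.        ,   0.        ,   1.        ]]), 'D': array([-0.06918411,  0.        ,  0.        ,  0.        ,  0.        ]), 'origin': array([ 0.37557519, -0.00307831,  1.11721494]), 'rotation': array([-0.69858746,  0.70988422, -0.06633132,  0.06033334])}
side {'mtx': array([[618.02050572,   0.        , 324.34373218],
       [  0.        , 618.02050572, 233.07874062],
       [  0.        ,   0.        ,   1.        ]]), 'D': array([0.00387419, 0.        , 0.        , 0.        , 0.        ]), 'origin': array([ 0.15331159, -1.20310202,  0.87627041]), 'rotation': array([ 0.86693976, -0.14213825,  0.08284796, -0.47047677])}
{'time': 0.1, 'q': array([ 1.04947075e+00,  5.28412080e-01,  1.43375758e+00, -2.05526386e-06,
        1.18140409e+00, -1.78514630e-01]), 'joint_velocities': array([-9.54035705e-04, -3.31488830e-03, -1.75031308e-03, -4.35634725e-05,
        1.89975906e-03,  1.28953488e-03]), 'joint_torque': array([-6.36404238e-04, -4.40985131e+01, -1.77150267e+01,  6.34556869e-02,
        5.33849804e-02, -4.31510171e-05]), 'position': array([0.20975421, 0.58809676, 0.24065084]), 'tool_rot': array([ 1.70566925e-01,  9.85345596e-01, -9.30848940e-04, -3.38690487e-04]), 'ft_force': array([-0.40432772, -0.60672368, -0.81048207]), 'moment': array([-0.00929195, -0.02641945, -0.0444889 ]), 'grip_width': 0.08721766387213484}
```

View pics/top0.png

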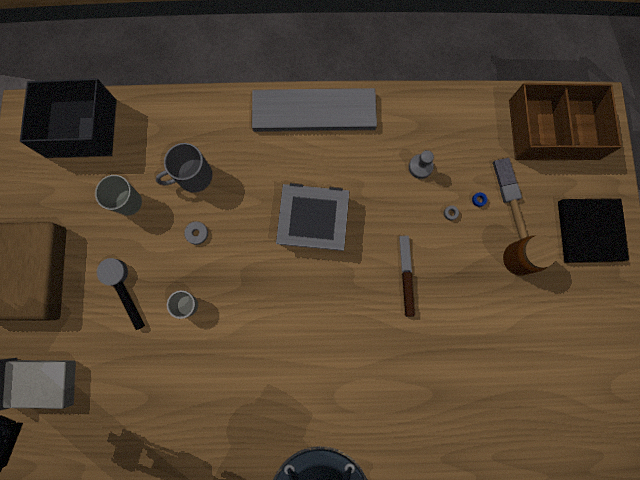

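View pics/side0.png

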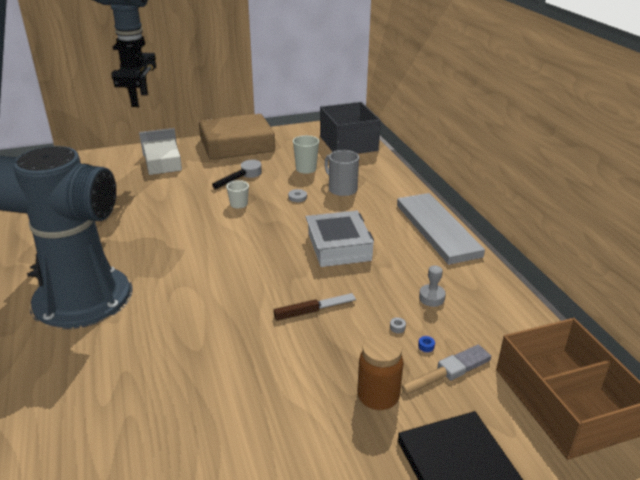

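The top view shows the chamber at (313,217), the opener at (407,275) with its blade up towards +x, the bystanders, and three rings:
- (196,233): grey, wide. It fits the burr ring.
- (452,213): grey, narrow. It fits the collar.
- (480,200): blue, so it is the decoy.

The side view agrees: burr (298,196), collar (398,326), blue ring (427,344).

```bash
cat > h.py <<'E'
import numpy as np, cv2
from scipy.spatial.transform import Rotation as R
from rig import robot
P={n:robot.camera_params(n) for n in("top","side")}
def ray(n,uv):
    p=P[n]; u=cv2.undistortPoints(np.float64(uv).reshape(-1,1,2),p["mtx"],p["D"])[:,0]
    return p["origin"],R.from_quat(p["rotation"]).apply(np.c_[u,np.ones(len(u))])
def plane(n,uv,z):
    o,d=ray(n,uv); return o+d*((z-o[2])/d[:,2])[:,None]
def proj(n,X):
    p=P[n]; r=R.from_quat(p["rotation"]).inv()
    return cv2.projectPoints(np.float64(X).reshape(-1,1,3),r.as_rotvec(),-r.apply(p["origin"]),p["mtx"],p["D"])[0][:,0]
def two(a,b):
    (o1,d1),(o2,d2)=ray("top",a),ray("side",b); d1,d2=d1[0],d2[0]
    s=np.linalg.lstsq(np.c_[d1,-d2],o2-o1,rcond=None)[0]
    A,B=o1+s[0]*d1,o2+s[1]*d2; return (A+B)/2,np.linalg.norm(A-B)
def rel(T,pos=None,quat=None):
    "target pose -> cm shift & deg rotvec in present tool axes"
    o=robot.get_obs(); r=R.from_quat(o["tool_rot"])
    print("shift cm",np.round(r.inv().apply(np.array(T)-o["position"])*100,2), end=" ")
    if quat is not None: print("rot deg",np.round((r.inv()*R.from_quat(quat)).as_rotvec(degrees=True),2))
def crop(n,box,name,k=4,im=None):
    im=robot.camera(n) if im is None else im
    x0,y0,x1,y1=box; c=cv2.resize(im[y0:y1,x0:x1,::-1],None,fx=k,fy=k,interpolation=cv2.INTER_CUBIC)
    cv2.imwrite("pics/"+name+".png",c); return c
E
python3 - <<'E'
from h import *
t=cv2.imread("pics/top0.png")[:,:,::-1]; s=cv2.imread("pics/side0.png")[:,:,::-1]
def grey(im,box,lo=75):
    x0,y0,x1,y1=box; c=im[y0:y1,x0:x1].astype(int)
    m=((c.max(2)-c.min(2)<28)&(c.max(2)>lo)).astype(np.uint8)
    k=max(cv2.findContours(m,0,1)[0],key=cv2.contourArea)[:,0]+[x0,y0]; return k
for nm,bt,bs,z in(("burr",(180,216,212,250),(284,184,312,206),.014),("collar",(440,202,463,224),(387,315,409,336),.016)):
    for n,im,b in(("top",t,bt),("side",s,bs)):
        k=grey(im,b); e=cv2.fitEllipse(k); print(nm,n,np.round(e[0],1),np.round(e[1],1),"top z",plane(n,e[0],z).round(4),"mid",plane(n,e[0],z/2).round(4))
k=grey(t,(265,172,360,260)); r=cv2.minAreaRect(k); print("cover",r); b=cv2.boxPoints(r); print(plane("top",b,.056).round(4), plane("top",[r[0]],.056))
k=cv2.approxPolyDP(cv2.convexHull(k.astype(np.int32)),4,True)[:,0]; print(k.tolist()); print(plane("top",k,.056).round(4))
# opener
c=t[225:325,390:425].astype(int); 
m=((c[...,0]<95)&(c[...,0]>c[...,2]*1.3)&(c.sum(2)<190)).astype(np.uint8)
kk=max(cv2.findContours(m,0,1)[0],key=cv2.contourArea)[:,0]+[390,225]; r=cv2.minAreaRect(kk); print("handle",r,plane("top",cv2.boxPoints(r),.022).round(4),plane("top",[r[0]],.022))
k=grey(t,(395,230,415,275)); r=cv2.minAreaRect(k); print("blade",r,plane("top",cv2.boxPoints(r),.012).round(4),plane("top",[r[0]],.012))
A=crop("top",(385,170,500,330),"a",4,t); B=crop("top",(265,170,365,260),"b",4,t); C=crop("side",(270,290,445,380),"c",3,s);D=crop("side",(280,180,400,275),"d",3,s)
o=np.zeros((640,800,3),np.uint8)
o=np.zeros((600,800,3),np.uint8); a=cv2.resize(A,(345,480)); o[:480,:345]=a; o[:360,350:750]=B[:360,:400]; d=cv2.resize(D,(280,222)); o[370:592,350:630]=d; cv2.imwrite("pics/m.png",o)
E
```

```text
burr top [195.  232.1] [21.1 22.3] top z [[0.5888 0.2792 0.014 ]] mid [[0.5902 0.281  0.007 ]]
burr side [297.2 195.4] [12.2 18.4] top z [[0.5837 0.2628 0.014 ]] mid [[0.5872 0.2747 0.007 ]]
collar top [451.5 211.7] [12.3 13.8] top z [[ 0.6278 -0.3204  0.016 ]] mid [[ 0.6296 -0.3227  0.008 ]]
collar side [397.4 325.1] [15.3 15.6] top z [[ 0.6227 -0.3304  0.016 ]] mid [[ 0.6271 -0.3223  0.008 ]]
cover ((312.457275390625, 216.8129119873047), (68.45548248291016, 60.614654541015625), 5.572198390960693)
[[ 0.5517  0.0885  0.056 ]
 [ 0.6904  0.0752  0.056 ]
 [ 0.6724 -0.0791  0.056 ]
 [ 0.5345 -0.0623  0.056 ]] [[0.61140778 0.0055771  0.056     ]]
[[283, 184], [348, 190], [343, 250], [276, 243]]
[[ 0.6887  0.0714  0.056 ]
 [ 0.6724 -0.0758  0.056 ]
 [ 0.5352 -0.061   0.056 ]
 [ 0.5532  0.0872  0.056 ]]
handle ((410.1837463378906, 292.5747375488281), (54.43955612182617, 16.901519775390625), 83.82982635498047) [[ 0.5005 -0.1893  0.022 ]
 [ 0.5039 -0.228   0.022 ]
 [ 0.3817 -0.2353  0.022 ]
 [ 0.3785 -0.1972  0.022 ]] [[ 0.44064897 -0.21239616  0.022     ]]
blade ((405.1065979003906, 253.4923858642578), (35.76601791381836, 10.259574890136719), 85.91438293457031) [[ 0.5726 -0.1938  0.012 ]
 [ 0.5739 -0.2178  0.012 ]
 [ 0.4906 -0.2197  0.012 ]
 [ 0.4893 -0.196   0.012 ]] [[ 0.53134317 -0.20678934  0.012     ]]
```

View pics/m.png

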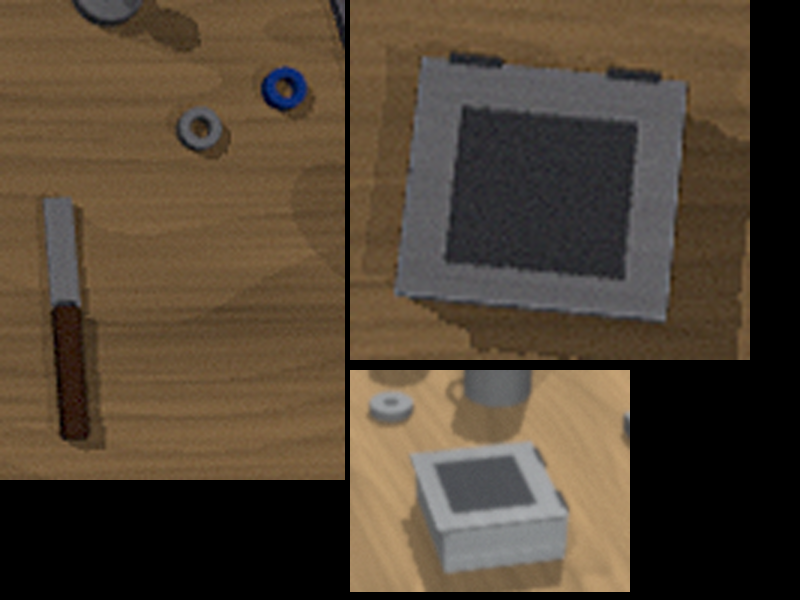

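The crop confirms the choices: the grey narrow ring at (452,213) is the collar and its blue twin at (480,200) is left alone. The hinges are at the back (+x) edge of the cover. I'll compute the first targets now.

Run:
```python
from h import *
print(plane("top",[[404.3,236]],.0125).round(4),plane("top",[[407,271.5]],.022).round(4),plane("top",[[409.5,316.3]],.022).round(4))
print("blue",plane("top",[[480.3,199.7]],.012).round(3),"tamper",plane("top",[[422,168]],.02).round(3))
# side check of cover front corners (top z .056)
X=[[.6887,.0714,.056],[.6724,-.0758,.056],[.5352,-.061,.056],[.5532,.0872,.056]]; print(proj("side",X).round(1))
s=cv2.imread("pics/side0.png"); g=cv2.cvtColor(s,cv2.COLOR_BGR2HSV)[200:270,295:385]
m=((g[...,1]<45)&(g[...,2]>120)).astype(np.uint8); k=max(cv2.findContours(m,0,1)[0],key=cv2.contourArea)[:,0]+[295,200]
print(cv2.approxPolyDP(cv2.convexHull(k.astype(np.int32)),3,True)[:,0].tolist())
q=R.from_euler("z",181.7,degrees=True)*R.from_euler("x",180,degrees=True)
rel([.42,.2,.25],None,q.as_quat())
```

```text
[[ 0.5723 -0.2067  0.0125]] [[ 0.4885 -0.2074  0.022 ]] [[ 0.3877 -0.2084  0.022 ]]
blue [[ 0.657 -0.393  0.012]] tamper [[ 0.734 -0.256  0.02 ]]
[[357.  209.8]
 [373.2 240.7]
 [317.  247.4]
 [305.4 215.1]]
[[357, 211], [373, 240], [371, 259], [321, 266], [306, 216]]
shift cm [-32.85 -29.49  -0.89] rot deg [ -0.11  -0.04 -21.34]
```

apply_moves(
  series=[
    [-3.5, -3.2, 0, 0, 0, 0, 1],
    [-7, -6.4, 0, 0, 0, 0, 1],
    [-10, -9.2, 0, 0, 0, 0, 1],
    [-13, -12, 0, 0, 0, 0, 1],
    [-16, -14.5, 0, 0, 0, 0, 1],
  ],
)

```text
time: 0.52
position: [0.308, 0.4029, 0.2412]
tool_rot: [0.17, 0.985, -0.001, -0.0]
ft_force: [1.7, 0.5, 0.4]
grip_width: 0.0869
```

apply_moves(
  series=[
    [-3.5, -3.2, 0, 0, 0, -7, 1],
    [-7, -6.4, 0, 0, 0, -14, 1],
    [-10, -9.2, 0, 0, 0, -20.5, 1],
    [-13, -12, 0, 0, 0, -20.5, 1],
    [-16.5, -15, 0, 0, 0, -20.5, 1],
  ],
)

```text
time: 0.93
position: [0.3982, 0.2336, 0.2414]
tool_rot: [-0.009, 1.0, -0.0, -0.0]
ft_force: [-0.0, 0.7, -0.0]
grip_width: 0.087
```

Run:
```python
from h import *
o=robot.get_obs(); print(o["time"],o["position"],R.from_quat(o["tool_rot"]).as_matrix().round(3).tolist())
q=R.from_euler("z",180.8,degrees=True)*R.from_euler("x",180,degrees=True)
rel([.463,-.208,.10],None,q.as_quat());rel([.463,-.208,.10])
```

```text
0.9333 [0.39822275 0.23355181 0.24139066] [[-1.0, -0.017, -0.001], [-0.017, 1.0, -0.0], [0.001, -0.0, -1.0]]
shift cm [ -5.73 -44.26  14.14] rot deg [-0.01 -0.04  0.18]
shift cm [ -5.73 -44.26  14.14]
```

apply_moves(
  series=[
    [-0.5, -4, 0, 0, 0, 0, 1],
    [-1, -8, 0, 0, 0, 0, 1],
    [-1.5, -12, 0, 0, 0, 0, 1],
    [-2, -16, 0, 0, 0, 0, 1],
    [-2.5, -20, 0, 0, 0, 0, 1],
  ],
)

```text
time: 1.35
position: [0.4259, 0.0338, 0.2414]
tool_rot: [-0.008, 1.0, 0.0, -0.0]
ft_force: [0.7, -0.4, 0.7]
grip_width: 0.0868
```

apply_moves(
  series=[
    [-0.5, -4, 0, 0, 0, 0, 0.8],
    [-1, -8, 0, 0, 0, 0, 0.6],
    [-1.5, -12, 0, 0, 0, 0, 0.6],
    [-2, -16, 1, 0, 0, 0, 0.6],
    [-2.5, -20, 2, 0, 0, 0, 0.6],
  ],
)

```text
time: 1.77
position: [0.4544, -0.1662, 0.2216]
tool_rot: [-0.007, 1.0, -0.0, 0.001]
ft_force: [0.3, 0.4, 0.3]
grip_width: 0.0612
```

apply_moves(
  series=[
    [-0.5, -2, 3, 0, 0, 0, 0.6],
    [-0.7, -3.5, 6, 0, 0, 0, 0.6],
    [-0.7, -4.2, 9, 0, 0, 0, 0.6],
    [-0.7, -4.2, 12, 0, 0, 0, 0.6],
    [-0.7, -4.2, 12, 0, 0, 0, 0.6],
  ],
)

```text
time: 2.18
position: [0.4586, -0.2044, 0.0966]
tool_rot: [-0.007, 1.0, 0.004, -0.005]
ft_force: [-0.8, 1.6, -1.0]
grip_width: 0.0523
```

Run:
```python
from h import *
o=robot.get_obs(); print(o["time"],o["position"],o["grip_width"]);rel([.463,-.208,.0215])
crop("top",(330,200,480,330),"g1",4)
```

```text
2.1833 [ 0.45862504 -0.20443359  0.09655979] 0.05228059117791488
shift cm [-0.5  -0.42  7.5 ]
```

View pics/g1.png

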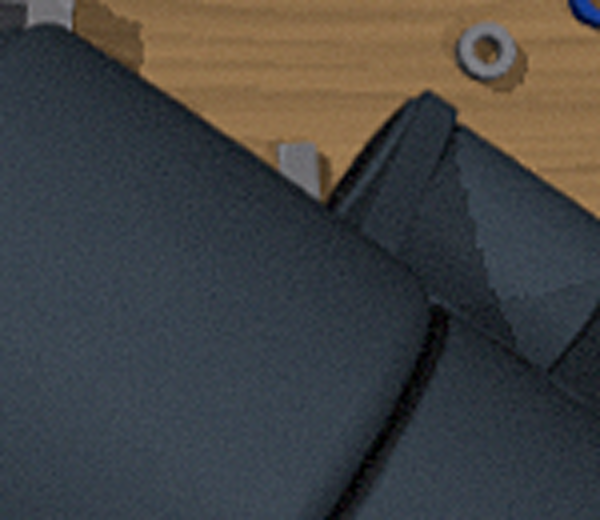

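The top view is blocked by the arm, and the blade tip still shows at about (404,236), undisturbed. I'll descend and grip.

apply_moves(
  series=[
    [-0.4, -0.4, 2.5, 0, 0, 0, 0.6],
    [-0.5, -0.4, 4.5, 0, 0, 0, 0.6],
    [-0.5, -0.4, 6, 0, 0, 0, 0.6],
    [-0.5, -0.4, 7, 0, 0, 0, 0.6],
    [-0.5, -0.4, 7, 0, 0, 0, 0.6],
  ],
)

```text
time: 2.65
position: [0.467, -0.2093, 0.0315]
tool_rot: [-0.008, 1.0, 0.0, -0.0]
ft_force: [-1.0, -0.4, -0.6]
grip_width: 0.052
```

Run:
```python
from h import *
o=robot.get_obs(); print(o["time"],o["position"],o["grip_width"]);rel([.463,-.208,.0215])
crop("side",(220,220,420,370),"g2",4)
```

```text
2.65 [ 0.46699245 -0.209341    0.03149156] 0.0520347353459974
shift cm [0.4  0.14 1.  ]
```

View pics/g2.png

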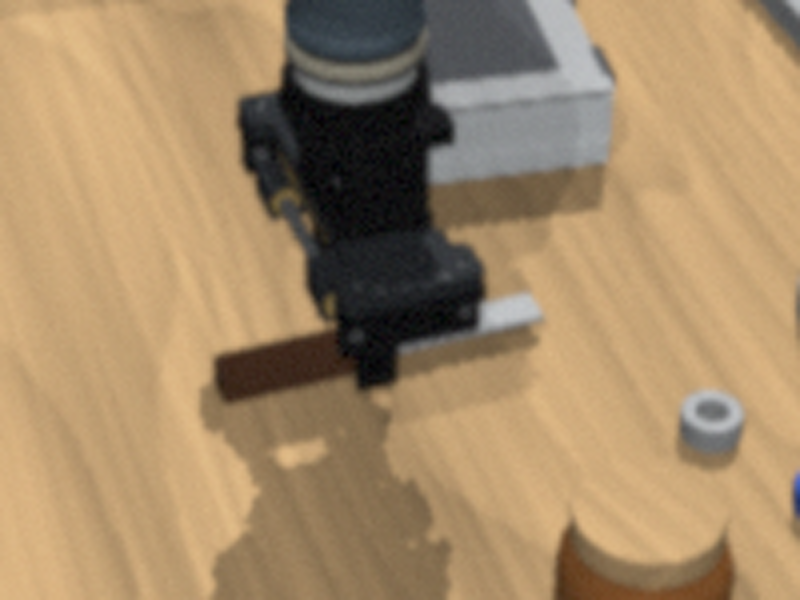

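The side view shows the fingers straddling the handle just behind its front end, with the near finger at about (314,311) in the full image. I'll lower the last centimetre and close.

apply_moves(
  series=[
    [0.3, 0.1, 0.5, 0, 0, 0, 0.6],
    [0.3, 0.1, 0.9, 0, 0, 0, 0.6],
    [0.3, 0.1, 0.9, 0, 0, 0, 0],
    [0.3, 0.1, 0.9, 0, 0, 0, 0],
    [0.3, 0.1, 0.9, 0, 0, 0, 0],
  ],
  newtons=60,
)

```text
time: 3.12
position: [0.4641, -0.2089, 0.0229]
tool_rot: [-0.007, 1.0, -0.0, 0.0]
ft_force: [-0.9, -0.5, -0.4]
grip_width: 0.0395
```

apply_moves(
  series=[
    [0, 0, 0, 0, 0, 0, 0],
    [0, 0, 0, 0, 0, 0, 0],
    [0, 0, 0, 0, 0, 0, 0],
  ],
)

```text
time: 3.37
position: [0.464, -0.2089, 0.0227]
tool_rot: [-0.007, 1.0, -0.0, 0.0]
ft_force: [0.7, 0.8, 1.1]
grip_width: 0.0198
```

apply_moves(
  series=[
    [0, 0, -2, 0, 0, 0, 0],
    [0, 0, -5, 0, 0, 0, 0],
    [0, 0, -8, 0, 0, 0, 0],
    [0, 0, -8, 0, 0, 0, 0],
    [0, 0, -8, 0, 0, 0, 0],
  ],
)

```text
time: 3.78
position: [0.4648, -0.2095, 0.104]
tool_rot: [-0.008, 1.0, -0.001, 0.002]
ft_force: [-0.0, 0.9, -1.6]
grip_width: 0.0197
```

Run:
```python
from h import *
o=robot.get_obs(); print(o["time"],o["position"],o["grip_width"],R.from_quat(o["tool_rot"]).as_matrix().round(4).tolist())
yaw=-6.5; c,s=np.cos(np.radians(yaw)),np.sin(np.radians(yaw)); ux=np.array([c,s,0])
C=np.array([.6144,.0052,0]); lip=C-.072*ux; print("lip",lip)
q=R.from_euler("z",180+yaw,degrees=True)*R.from_euler("x",180,degrees=True)
g=lip-.020*ux-.109*ux; g[2]=.0585
print(g); rel(g,None,q.as_quat())
im=robot.camera("side"); 
hs=cv2.cvtColor(im,cv2.COLOR_RGB2HSV); cv2.imwrite("pics/s2.png",im[:,:,::-1]); crop("side",(220,180,420,330),"s2c",4,im)
```

```text
3.7833 [ 0.46484886 -0.20945171  0.1039788 ] 0.019676595771962624 [[-0.9999, -0.0151, 0.0032], [-0.0151, 0.9999, -0.0024], [-0.0032, -0.0025, -1.0]]
lip [0.54286283 0.01335063 0.        ]
[0.41469206 0.02795385 0.0585    ]
shift cm [ 4.67 23.82  4.47] rot deg [-0.13  0.19  7.36]
```

View pics/s2c.png

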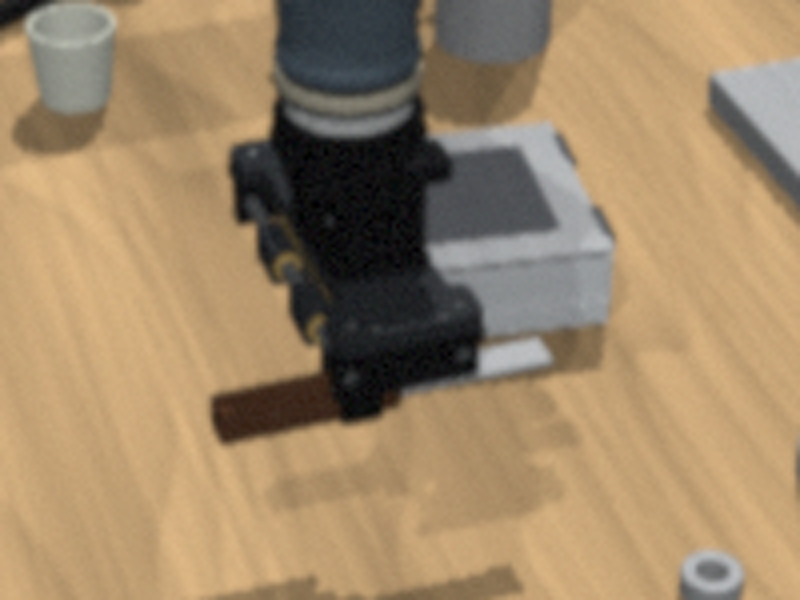

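Gripped at 19.7 mm. The opener hangs level, with its tip at about (357,267).

apply_moves(
  series=[
    [2.5, 2, 0, 0, 0, 0, 0],
    [4.7, 5.5, 0, 0, 0, 0, 0],
    [4.7, 9, 0, 0, 0, 0, 0],
    [4.7, 12.5, 0, 0, 0, 0, 0],
    [4.7, 15.5, 0, 0, 0, 0, 0],
  ],
)

```text
time: 4.25
position: [0.4123, -0.0524, 0.1012]
tool_rot: [-0.007, 1.0, 0.001, -0.002]
ft_force: [-0.0, -0.5, -1.0]
grip_width: 0.0195
```

apply_moves(
  series=[
    [0, 3, 0, 0, 0, 2.5, 0],
    [0, 6, 0, 0, 0, 5, 0],
    [0, 8.3, 0, 0, 0, 7.4, 0],
    [0, 8.3, 0, 0, 0, 7.4, 0],
    [0, 8.3, 0, 0, 0, 7.4, 0],
  ],
)

```text
time: 4.67
position: [0.4123, 0.0296, 0.1015]
tool_rot: [0.055, 0.998, 0.0, -0.001]
ft_force: [0.1, 0.5, -1.5]
grip_width: 0.0193
```

Run:
```python
from h import *
print("pred tip earlier", proj("side",[[.573,-.208,.0923]]))
o=robot.get_obs(); print(o["time"],o["position"],R.from_quat(o["tool_rot"]).as_matrix().round(4).tolist())
rel([.4147,.0280,.0590])
ux=-R.from_quat(o["tool_rot"]).as_matrix()[:,0]; tip=o["position"]+.1083*ux-[0,0,.0117]; print(tip,proj("top",[tip]),proj("side",[tip]))
a=crop("top",(250,170,370,290),"x",3); b=crop("side",(230,190,390,290),"y",5)
```

```text
pred tip earlier [[355.17269454 266.93545364]]
4.6667 [0.41225644 0.02956407 0.10150281] [[-0.9939, 0.1102, -0.0029], [0.1102, 0.9939, 0.0004], [0.003, 0.0001, -1.0]]
shift cm [-0.27 -0.13  4.25] [0.51989681 0.01763351 0.08948237] [[307.21894404 255.29553954]] [[300.77560731 219.69379628]]
```

View pics/y.png

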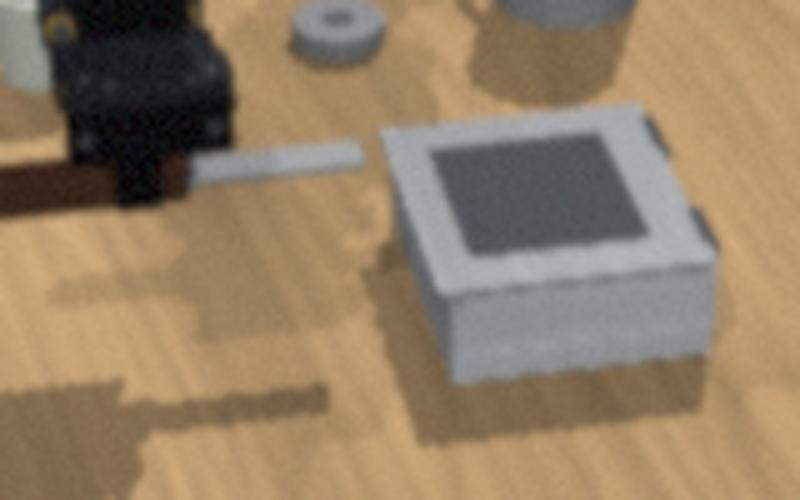

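Measured tip (302,221) against predicted (301,220), so the grip offset is good. I'll lower to slot height.

apply_moves(
  series=[
    [-0.1, -0.1, 1.5, 0, 0, 0, 0],
    [-0.1, -0.1, 3, 0, 0, 0, 0],
    [-0.1, -0.1, 4.2, 0, 0, 0, 0],
    [-0.1, -0.1, 4.2, 0, 0, 0, 0],
    [-0.1, -0.1, 4.2, 0, 0, 0, 0],
  ],
)

```text
time: 5.18
position: [0.414, 0.0263, 0.06]
tool_rot: [0.058, 0.998, 0.0, -0.001]
ft_force: [0.7, 0.0, -0.1]
grip_width: 0.0193
```

Run:
```python
from h import *
o=robot.get_obs(); print(o["time"],o["position"],o["ft_force"])
rel([.4147,.0280,.0587])
ux=-R.from_quat(o["tool_rot"]).as_matrix()[:,0]; tip=o["position"]+.1083*ux-[0,0,.0117]; print(tip,proj("side",[tip]))
crop("side",(230,190,390,290),"y2",5)
```

```text
5.1833 [0.41401892 0.02633466 0.05995684] [ 0.67295081  0.0487193  -0.06548334]
shift cm [-0.05  0.17  0.13] [0.52159062 0.01379764 0.04805058] [[302.07867846 234.73426042]]
```

View pics/y2.png

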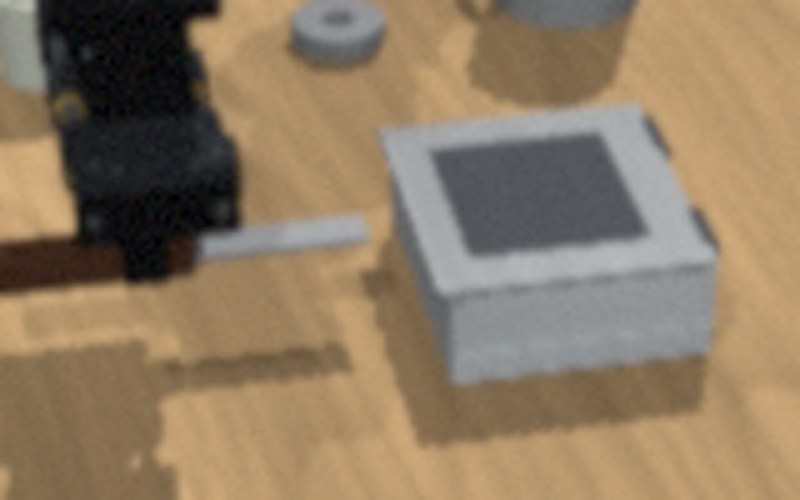

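Tip seen at (303,236), predicted (302,235), level with the slot and about 4 cm short of it. I'll slide it in and watch the force.

apply_moves(
  series=[
    [0, 0.1, 0.05, 0, 0, 0, 0],
    [-0.8, 0.1, 0.05, 0, 0, 0, 0],
    [-1.6, 0.1, 0.05, 0, 0, 0, 0],
    [-2.4, 0.1, 0.05, 0, 0, 0, 0],
    [-2.8, 0.1, 0.05, 0, 0, 0, 0],
  ],
)

```text
time: 5.65
position: [0.4451, 0.0247, 0.0606]
tool_rot: [0.057, 0.998, -0.0, 0.002]
ft_force: [0.5, -0.8, 0.1]
grip_width: 0.0196
```

apply_moves(
  series=[
    [-0.6, 0, 0, 0, 0, 0, 0],
    [-1.2, 0, 0, 0, 0, 0, 0],
    [-1.8, 0, 0, 0, 0, 0, 0],
    [-1.8, 0, 0, 0, 0, 0, 0],
  ],
)

```text
time: 5.98
position: [0.4622, 0.0227, 0.0601]
tool_rot: [0.057, 0.998, -0.0, 0.001]
ft_force: [0.6, -0.3, -0.7]
grip_width: 0.0195
```

Run:
```python
from h import *
o=robot.get_obs(); print(o["time"],o["position"],o["ft_force"])
rot=R.from_quat(o["tool_rot"]).as_matrix(); ux=np.array([.9936,-.1132,0])
H=np.array([.6144,.0052,.052])+.066*ux
tip=o["position"]+.1083*(-rot[:,0])-[0,0,.0117]
print("tip",tip,"r",(H-tip)@ux)
# plan: tip top corner on circle radius r about hinge
r=(H-tip)@ux; x0=tip
for th in (0,10,20,30,40,50,60,70,80,90,100,109,112):
    t=np.radians(th); d=-r*np.cos(t)+r+0.0; z=.052+r*np.sin(t)-.0015*(1 if th<60 else 0)-tip[2]
    print(th,round(d*100,2),round(z*100,2))
```

```text
5.9833 [0.46221198 0.02272462 0.06014745] [ 0.61366687 -0.25206942 -0.71212298]
tip [0.56980776 0.0103983  0.04876293] r 0.11089893979027003
0 0.0 0.17
10 0.17 2.1
20 0.67 3.97
30 1.49 5.72
40 2.59 7.3
50 3.96 8.67
60 5.54 9.93
70 7.3 10.74
80 9.16 11.25
90 11.09 11.41
100 13.02 11.25
109 14.7 10.81
112 15.24 10.61
```

The blade is about 27 mm under the lip with no contact force. I'll start lifting, with the tip following an arc about the hinge.

apply_moves(
  series=[
    [0, 0, -0.5, 0, 0, 0, 0],
    [-0.1, 0, -1.2, 0, 0, 0, 0],
    [-0.2, 0, -2, 0, 0, 0, 0],
    [-0.4, 0, -3, 0, 0, 0, 0],
    [-0.7, 0, -4, 0, 0, 0, 0],
  ],
)

```text
time: 6.4
position: [0.4658, 0.0225, 0.1009]
tool_rot: [0.057, 0.998, 0.0, -0.001]
ft_force: [-0.2, -1.0, -2.0]
grip_width: 0.0199
```

Run:
```python
from h import *
o=robot.get_obs(); print(o["time"],o["position"],o["ft_force"],o["moment"],o["grip_width"])
ux=-R.from_quat(o["tool_rot"]).as_matrix()[:,0]; tip=o["position"]+.1083*ux-[0,0,.0117]; print(tip,proj("side",[tip]))
crop("side",(230,170,390,290),"y3",5)
```

```text
6.4 [0.46584221 0.0225499  0.10086769] [-0.18154616 -0.98056104 -1.95708982] [-0.00486038  0.19766083 -0.02863278] 0.019921527291841164
[0.57343741 0.01021682 0.08892907] [[322.69247383 217.83765944]]
```

View pics/y3.png

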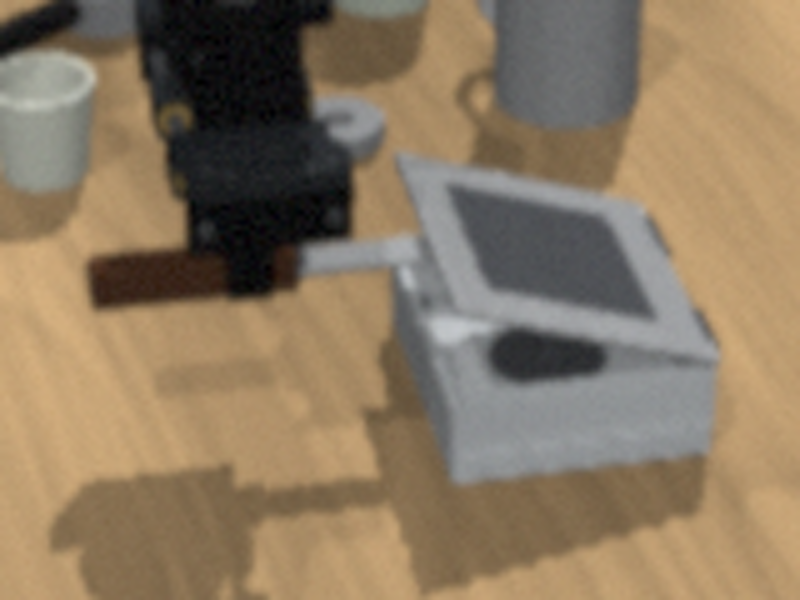

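The cover is up about 20°, and the blade is level under it at about (312,220) with only a 2 N load. I'll keep going round the arc.

apply_moves(
  series=[
    [-0.8, 0, -1.7, 0, 0, 0, 0],
    [-1.9, 0, -3.3, 0, 0, 0, 0],
    [-3.3, 0, -4.7, 0, 0, 0, 0],
    [-4.9, 0, -5.8, 0, 0, 0, 0],
    [-6.6, 0, -6.7, 0, 0, 0, 0],
  ],
)

```text
time: 6.87
position: [0.5315, 0.0152, 0.1683]
tool_rot: [0.057, 0.998, 0.0, -0.001]
ft_force: [-0.5, 0.4, -2.9]
grip_width: 0.0195
```

apply_moves(
  series=[
    [-1.5, 0, -0.4, 0, 0, 0, 0],
    [-3, 0, -0.6, 0, 0, 0, 0],
    [-4.5, 0, -0.6, 0, 0, 0, 0],
    [-4.5, 0, -0.6, 0, 0, 0, 0],
  ],
)

```text
time: 7.2
position: [0.5801, 0.0091, 0.174]
tool_rot: [0.057, 0.998, -0.0, 0.002]
ft_force: [0.8, -0.3, -1.4]
grip_width: 0.0196
```

Run:
```python
from h import *
o=robot.get_obs(); print(o["time"],o["position"],o["ft_force"],o["moment"],o["grip_width"])
ux=-R.from_quat(o["tool_rot"]).as_matrix()[:,0]; tip=o["position"]+.1083*ux-[0,0,.0117]; print(tip,proj("side",[tip]))
H=np.array([.6144,.0052,.052])+.066*np.array([.9936,-.1132,0]); v=tip-H; print("theta~",np.degrees(np.arctan2(v[2],-v@[.9936,-.1132,0])))
crop("side",(250,130,410,250),"y4",5)
```

```text
7.2 [0.58014238 0.00908599 0.17400023] [ 0.83990912 -0.27924064 -1.36117245] [-0.0558194  -0.0152829   0.02477847] 0.01956994306740764
[ 0.68773495 -0.00326067  0.16283925] [[369.74063093 186.73967957]]
theta~ 94.03552943518302
```

View pics/y4.png

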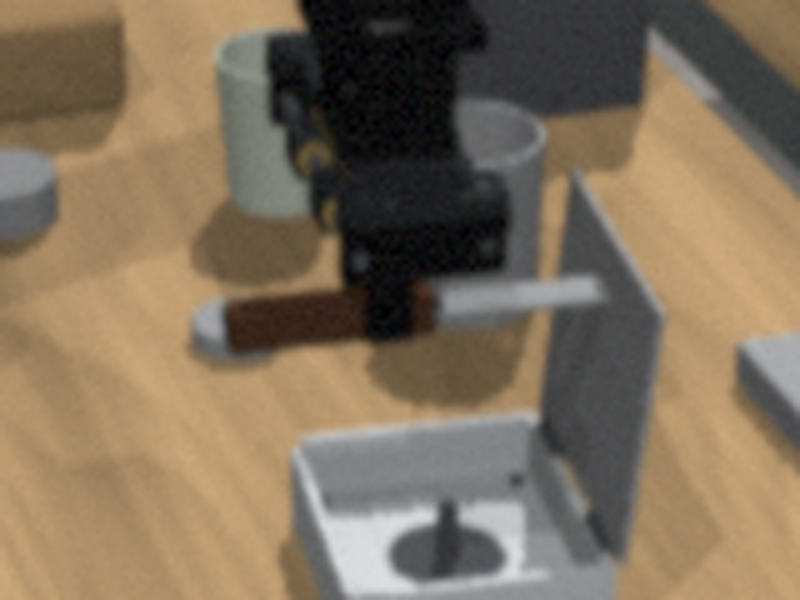

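The cover is near upright and the spindle shows at about (339,232). I'll push on to the stop.

apply_moves(
  series=[
    [-1, 0, 0, 0, 0, 0, 0],
    [-2, 0, 0, 0, 0, 0, 0],
    [-2.8, 0, 0, 0, 0, 0, 0],
    [-2.8, 0, 0, 0, 0, 0, 0],
  ],
)

```text
time: 7.58
position: [0.6055, 0.0063, 0.173]
tool_rot: [0.057, 0.998, -0.0, 0.0]
ft_force: [1.1, 0.6, -0.7]
grip_width: 0.0194
```

apply_moves(
  series=[
    [-0.2, 0, 0, 0, 0, 0, 0],
    [-0.3, 0, 0, 0, 0, 0, 0],
    [-0.3, 0, 0, 0, 0, 0, 0],
  ],
)

```text
time: 7.83
position: [0.6074, 0.0063, 0.1729]
tool_rot: [0.057, 0.998, 0.0, -0.001]
ft_force: [-0.7, 0.6, -1.0]
grip_width: 0.0195
```

apply_moves(
  series=[
    [-0.2, 0, 0, 0, 0, 0, 0],
    [-0.3, 0, 0, 0, 0, 0, 0],
    [-0.3, 0, 0, 0, 0, 0, 0],
  ],
)

```text
time: 8.08
position: [0.6091, 0.0061, 0.1726]
tool_rot: [0.057, 0.998, 0.0, -0.002]
ft_force: [-5.4, 0.3, 0.4]
grip_width: 0.0195
```

apply_moves(
  series=[
    [-0.2, 0, 0, 0, 0, 0, 0],
    [-0.2, 0, 0, 0, 0, 0, 0],
    [-0.2, 0, 0, 0, 0, 0, 0],
  ],
)

```text
time: 8.33
position: [0.6093, 0.0062, 0.1724]
tool_rot: [0.057, 0.998, 0.0, -0.004]
ft_force: [-9.0, 0.4, 2.6]
grip_width: 0.0195
```

apply_moves(
  series=[
    [2, 0, 0, 0, 0, 0, 0],
    [5, 0, 0, 0, 0, 0, 0],
    [9, 0, 0, 0, 0, 0, 0],
    [13, 0, 0, 0, 0, 0, 0],
    [16.5, 0, 0, 0, 0, 0, 0],
  ],
)

```text
time: 8.75
position: [0.4477, 0.0246, 0.1733]
tool_rot: [0.057, 0.998, -0.0, 0.001]
ft_force: [-0.2, 0.1, -0.4]
grip_width: 0.0195
```

apply_moves(
  series=[
    [0, -4, 0, 0, 0, -2.5, 0],
    [0, -8, 0, 0, 0, -5, 0],
    [0, -12, 0, 0, 0, -7.4, 0],
    [0, -16, 0, 0, 0, -7.4, 0],
    [0, -20, 0, 0, 0, -7.4, 0],
  ],
)

```text
time: 9.17
position: [0.4272, -0.1769, 0.1738]
tool_rot: [-0.008, 1.0, -0.001, 0.002]
ft_force: [0.9, 0.3, -0.5]
grip_width: 0.0192
```

Run:
```python
from h import *
o=robot.get_obs(); print(o["time"],o["position"],o["ft_force"])
q=R.from_euler("z",180.8,degrees=True)*R.from_euler("x",180,degrees=True)
rel([.4645,-.209,.0235],None,q.as_quat())
im=robot.camera("top"); cv2.imwrite("pics/t5.png",im[:,:,::-1]); crop("side",(270,120,420,270),"y5",4)
a=crop("top",(260,150,370,260),"x",4,im); b=crop("side",(290,130,400,270),"y",4); b=cv2.resize(b,(0,0),fx=440/560,fy=440/560); a=cv2.resize(a,(440,440)); cv2.imwrite("pics/z5.png",np.hstack([a,b]))
```

```text
9.1667 [ 0.42717981 -0.17690168  0.17375686] [ 0.94145591  0.2604175  -0.51104541]
shift cm [-3.63 -3.23 15.05] rot deg [-0.14  0.2   0.08]
```

View pics/z5.png

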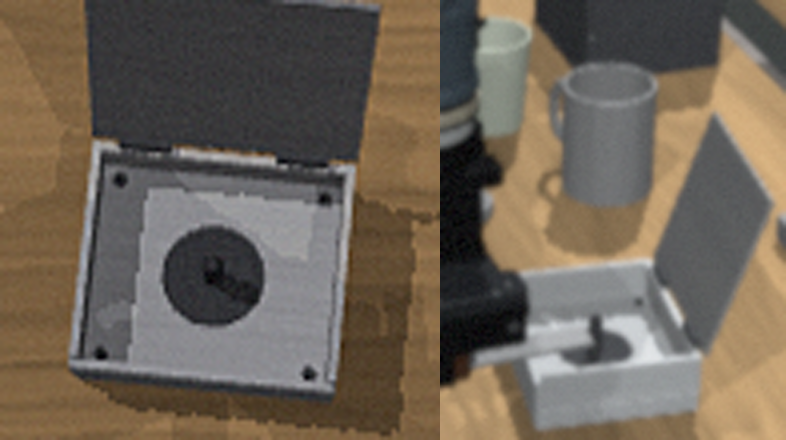

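Pushing harder moved nothing while the force rose from 5 to 9 N, so the cover is on its stop, and it stayed there as I backed out. The dark disc at (313,219) and the spindle tip at (313,216.5) are clearly visible. That is 11 pictures viewed, so I'll rely on numbers from here. Next I lay the opener back.

apply_moves(
  series=[
    [-1.5, -1.5, 3, 0, 0, 0, 0],
    [-3, -3, 6, 0, 0, 0, 0],
    [-3.6, -3.2, 9, 0, 0, 0, 0],
    [-3.6, -3.2, 11.5, 0, 0, 0, 0],
    [-3.6, -3.2, 13, 0, 0, 0, 0],
  ],
)

```text
time: 9.73
position: [0.4631, -0.2046, 0.0407]
tool_rot: [-0.008, 1.0, 0.001, -0.001]
ft_force: [0.2, 0.1, -0.7]
grip_width: 0.0194
```

apply_moves(
  series=[
    [0, 0, 0.6, 0, 0, 0, 0],
    [0, 0, 1.2, 0, 0, 0, 0],
    [0, 0, 1.7, 0, 0, 0, 0],
    [0, 0, 1.7, 0, 0, 0, 0],
  ],
)

```text
time: 10.07
position: [0.4632, -0.2055, 0.0261]
tool_rot: [-0.008, 1.0, -0.0, 0.0]
ft_force: [0.5, 0.2, -0.3]
grip_width: 0.0197
```

Run:
```python
from h import *
o=robot.get_obs(); print(o["time"],o["position"],o["ft_force"])
rel([.4645,-.209,.0230])
t=cv2.imread("pics/t5.png")[:,:,::-1]
c=t[170:245,270:350].astype(int).sum(2); m=((c<200)).astype(np.uint8)
n,l,st,ce=cv2.connectedComponentsWithStats(m)
for i in range(1,n):
    if st[i,4]>100: print(st[i],ce[i]+[270,170])
print("tip",plane("top",[[313.0,216.5]],.05),"disc",plane("top",[[313.3,219]],.018))
```

```text
10.0667 [ 0.46323005 -0.20549373  0.02612916] [ 0.53140756  0.19748106 -0.28205218]
shift cm [-0.12 -0.35  0.31] [  10    0   70   62 1417] [316.36626676 181.20748059]
[ 31  37  25  24 479] [312.88100209 218.71607516]
tip [[0.61344443 0.0043936  0.05      ]] disc [[0.61463093 0.00400218 0.018     ]]
```

apply_moves(
  series=[
    [0, 0, 0.3, 0, 0, 0, 0],
    [0, 0, 0.3, 0, 0, 0, 0],
    [0, 0, 0.35, 0, 0, 0, 0.3],
    [0, 0, 0.35, 0, 0, 0, 0.6],
    [0, 0, 0.35, 0, 0, 0, 0.6],
  ],
)

```text
time: 10.48
position: [0.4631, -0.2061, 0.023]
tool_rot: [-0.007, 1.0, -0.0, 0.0]
ft_force: [-0.3, -0.5, 0.3]
grip_width: 0.0323
```

apply_moves(
  series=[
    [0, 0, 0, 0, 0, 0, 0.6],
    [0, 0, 0, 0, 0, 0, 0.6],
    [0, 0, -2, 0, 0, 0, 0.6],
    [0, 0, -5, 0, 0, 0, 0.6],
    [0, 0, -9, 0, 0, 0, 0.8],
  ],
)

```text
time: 10.9
position: [0.4612, -0.2048, 0.1115]
tool_rot: [-0.007, 1.0, 0.002, -0.002]
ft_force: [0.3, 0.1, -0.8]
grip_width: 0.0538
```

Run:
```python
from h import *
o=robot.get_obs(); print(o["time"],o["position"],o["grip_width"])
q=R.from_euler("z",180-6.5,degrees=True)*R.from_euler("x",180,degrees=True)
rel([.56,.13,.20],None,q.as_quat());rel([.5888,.2785,.20])
```

```text
10.9 [ 0.4612154  -0.20479985  0.11152253] 0.053755969202428935
shift cm [-10.32  33.36  -8.77] rot deg [ 0.2  -0.3   7.34]
shift cm [-13.42  48.17  -8.73]
```

apply_moves(
  series=[
    [-0.5, 2, -3, 0, 0, 0, 1],
    [-1, 5, -5.5, 0, 0, 0, 1],
    [-2, 9, -6, 0, 0, 0, 1],
    [-3, 13, -6, 0, 0, 0, 1],
    [-4.5, 17, -6, 0, 0, 0, 1],
  ],
)

```text
time: 11.32
position: [0.5044, -0.0346, 0.1737]
tool_rot: [-0.007, 1.0, -0.0, 0.0]
ft_force: [0.9, -0.8, -0.3]
grip_width: 0.0826
```

apply_moves(
  series=[
    [-1, 4, 0, 0, 0, 0, 1],
    [-2, 8, 0, 0, 0, 0, 1],
    [-3, 12, 0, 0, 0, 0, 1],
    [-4, 16, 0, 0, 0, 0, 1],
    [-5, 20, 0, 0, 0, 0, 1],
  ],
)

```text
time: 11.73
position: [0.5517, 0.1667, 0.1726]
tool_rot: [-0.008, 1.0, -0.0, -0.0]
ft_force: [1.0, -0.9, -0.9]
grip_width: 0.087
```

apply_moves(
  series=[
    [-1.5, 3.5, 0, 0, 0, 2.5, 1],
    [-3, 7, 0, 0, 0, 5, 1],
    [-4, 11, 1, 0, 0, 7.4, 1],
    [-4, 11, 3, 0, 0, 7.4, 1],
    [-4, 11, 5, 0, 0, 7.4, 1],
  ],
)

```text
time: 12.15
position: [0.591, 0.2783, 0.1226]
tool_rot: [0.055, 0.998, 0.001, 0.002]
ft_force: [-0.7, 0.3, -0.5]
grip_width: 0.087
```

Run:
```python
from h import *
o=robot.get_obs(); print(o["time"],o["position"],o["grip_width"])
rel([.5888,.2785,.022])
im=robot.camera("top"); cv2.imwrite("pics/t6.png",im[:,:,::-1])
# opener laid: blade in top view
c=im[225:290,390:425].astype(int); m=((c.max(2)-c.min(2)<28)&(c.max(2)>75)).astype(np.uint8)
k=max(cv2.findContours(m,0,1)[0],key=cv2.contourArea)[:,0]+[390,225]; r=cv2.minAreaRect(k); print(r,plane("top",[r[0]],.012))
```

```text
12.15 [0.59104912 0.27834901 0.12262154] 0.08701714334306623
shift cm [ 0.26 -0.02 10.06] ((404.8288269042969, 253.7606964111328), (36.054649353027344, 10.167661666870117), 86.42366790771484) [[ 0.53072856 -0.2061153   0.012     ]]
```

The opener lies flat, back at its old place. Now the burr.

apply_moves(
  series=[
    [0.1, 0, 3, 0, 0, 0, 1],
    [0.2, 0, 6, 0, 0, 0, 1],
    [0.2, 0, 8, 0, 0, 0, 1],
    [0.2, 0, 9, 0, 0, 0, 1],
    [0.2, 0, 9, 0, 0, 0, 1],
  ],
)

```text
time: 12.62
position: [0.5865, 0.2745, 0.0303]
tool_rot: [0.057, 0.998, -0.001, -0.003]
ft_force: [-0.1, 0.2, 0.0]
grip_width: 0.0869
```

Run:
```python
from h import *
o=robot.get_obs(); print(o["time"],o["position"],o["grip_width"])
rel([.5888,.2785,.0215])
```

```text
12.6167 [0.58649667 0.27449155 0.03028704] 0.08692784699947491
shift cm [-0.19  0.43  0.88]
```

apply_moves(
  series=[
    [-0.2, 0.4, 0.4, 0, 0, 0, 1],
    [-0.2, 0.4, 0.9, 0, 0, 0, 1],
    [-0.2, 0.4, 0.9, 0, 0, 0, 0.6],
    [-0.2, 0.4, 0.9, 0, 0, 0, 0.5],
    [-0.2, 0.4, 0.9, 0, 0, 0, 0.4],
  ],
  newtons=30,
)

```text
time: 13.03
position: [0.5912, 0.2793, 0.0245]
tool_rot: [0.057, 0.998, 0.0, 0.001]
ft_force: [0.1, -0.4, 0.5]
grip_width: 0.0742
```

apply_moves(
  series=[
    [0, 0, 0, 0, 0, 0, 0.3],
    [0, 0, 0, 0, 0, 0, 0.3],
    [0, 0, 0, 0, 0, 0, 0.3],
    [0, 0, 0, 0, 0, 0, 0.3],
  ],
)

```text
time: 13.37
position: [0.5909, 0.2792, 0.0238]
tool_rot: [0.057, 0.998, 0.0, 0.0]
ft_force: [0.4, -0.7, 1.3]
grip_width: 0.0524
```

Run:
```python
from h import *
o=robot.get_obs(); print(o["time"],o["position"],o["grip_width"],o["ft_force"])
```

```text
13.3667 [0.5908587  0.27919121 0.02383756] 0.05236063009261612 [ 0.42725018 -0.65632185  1.3191581 ]
```

apply_moves(
  series=[
    [0, 0, -2, 0, 0, 0, 0.3],
    [0, 0, -5, 0, 0, 0, 0.3],
    [0, 0, -9, 0, 0, 0, 0.3],
    [0, -3, -10, 0, 0, 0, 0.3],
    [0, -7, -10, 0, 0, 0, 0.3],
  ],
)

```text
time: 13.78
position: [0.5861, 0.2123, 0.1279]
tool_rot: [0.055, 0.998, 0.002, 0.005]
ft_force: [2.0, -1.8, -0.9]
grip_width: 0.0521
```

apply_moves(
  series=[
    [0.5, -4, 0, 0, 0, 0, 0.3],
    [1, -8, 0, 0, 0, 0, 0.3],
    [1, -8, 0, 0, 0, 0, 0.3],
  ],
)

```text
time: 14.03
position: [0.5611, 0.1252, 0.1233]
tool_rot: [0.059, 0.998, -0.002, -0.002]
ft_force: [-0.5, 0.7, -1.0]
grip_width: 0.0527
```

Run:
```python
from h import *
o=robot.get_obs(); print(o["time"],o["position"],o["grip_width"],o["ft_force"])
r=R.from_quat(o["tool_rot"]).as_matrix()
a=robot.camera("side"); b=robot.camera("top"); cv2.imwrite("pics/s7.png",a[:,:,::-1]); cv2.imwrite("pics/t7.png",b[:,:,::-1])
c0=o["position"]-[0,0,.0238-.007]
u=proj("side",[c0])[0]; print("expected ring centre px",u, "x+-27mm", proj("side",[c0-.027*r[:,0],c0+.027*r[:,0]]))
x,y=u.round().astype(int); im=a.astype(int)
for row in range(y-9,y+14,2):
    p=im[row,x-30:x+31]; print(row,"".join("#" if v.max()<50 else("o" if (v.max()-v.min()<26) else ".") for v in p))
```

```text
14.0333 [0.56109786 0.12522376 0.1232747 ] 0.052655328459711104 [-0.54299218  0.72643361 -0.96442549]
expected ring centre px [303.72907445 190.45781317] x+-27mm [[314.06125456 189.51719051]
 [293.33182056 191.40426195]]
181 .....................###########################oo.....oooooo
183 .....................o###############..................oooooo
185 ......................oooooo########o.................ooooooo
187 ....................oooooooo########ooo................oooooo
189 ...................ooooooooo########oooo...............oooooo
191 ...................ooooooooo########oooo...............oooooo
193 ....................oooooooo########ooo...................ooo
195 .....................ooooooo########oo.......................
197 ........................ooooo####oo..........................
199 .............................................................
201 .............................................................
203 .............................................................
```

The ring's silhouette in the side view spans columns 293–313. Its centre is about 2 mm on the robot side of the TCP, agreeing with the pre-grasp estimate, so I'll allow for that.

Run:
```python
from h import *
q=R.from_euler("z",180-6.5,degrees=True)*R.from_euler("x",180,degrees=True)
rel([.6161,.0046,.095],None,q.as_quat())
```

```text
shift cm [ -6.7  -11.81   2.85] rot deg [ 0.01 -0.03 -0.25]
```

apply_moves(
  series=[
    [-1.7, -3, 0, 0, 0, 0, 0.3],
    [-3.5, -6, 0, 0, 0, 0, 0.3],
    [-5.2, -9, 0.5, 0, 0, 0, 0.3],
    [-6.7, -11.8, 1.5, 0, 0, 0, 0.3],
    [-6.7, -11.8, 2.4, 0, 0, 0, 0.3],
  ],
)

```text
time: 14.55
position: [0.6219, 0.002, 0.0999]
tool_rot: [0.058, 0.998, -0.001, 0.004]
ft_force: [0.6, 0.3, -1.5]
grip_width: 0.0523
```

apply_moves(
  series=[
    [0, 0, 0, 0, 0, 0, 0.3],
    [0, 0, 0, 0, 0, 0, 0.3],
  ],
)

```text
time: 14.72
position: [0.6161, 0.0079, 0.0986]
tool_rot: [0.057, 0.998, 0.0, -0.001]
ft_force: [-0.5, -0.6, -1.4]
grip_width: 0.0523
```

Run:
```python
from h import *
rel([.6161,.0046,.080]); print(robot.get_obs()["position"],robot.get_obs()["grip_width"])
```

```text
shift cm [-0.04 -0.33  1.86] [0.6160954  0.00791286 0.09860341] 0.052332762534374834
```

apply_moves(
  series=[
    [0, -0.3, 0.8, 0, 0, 0, 0.3],
    [0, -0.3, 1.5, 0, 0, 0, 0.3],
    [0, -0.3, 1.5, 0, 0, 0, 0.3],
    [0, -0.3, 1.5, 0, 0, 0, 0.3],
  ],
)

```text
time: 15.05
position: [0.6158, 0.0045, 0.084]
tool_rot: [0.056, 0.998, 0.0, -0.001]
ft_force: [0.7, -0.7, -0.6]
grip_width: 0.0521
```

Run:
```python
from h import *
o=robot.get_obs();rel([.6161,.0046,.0418]); print(o["position"],o["ft_force"])
r=R.from_quat(o["tool_rot"]).as_matrix()
a=robot.camera("side"); cv2.imwrite("pics/s8.png",a[:,:,::-1])
c0=o["position"]-[0,0,.0238-.007]
u=proj("side",[c0])[0]; print("ring px",u,proj("side",[c0-.027*r[:,0],c0+.027*r[:,0]]).tolist(),"spindle tip px",proj("side",[[.6142,.0048,.05],[.6142,.0048,.03]]))
x,y=u.round().astype(int); im=a.astype(int)
for row in range(y-9,y+24,2):
    p=im[row,x-30:x+31].max(1); print(row," ".join("%d"%(v//10) for v in p))
```

```text
shift cm [-0.04  0.02  4.22] [0.6157639  0.00446639 0.08401982] [ 0.65155136 -0.74624534 -0.61681685]
ring px [339.60997184 223.72702889] [[350.2100460874295, 222.58144656899478], [328.93948658153386, 224.88020280492003]] spindle tip px [[338.81016979 229.64290885]
 [338.62912029 236.38279476]]
215 18 18 18 18 19 19 19 19 19 19 18 19 19 20 20 19 20 19 19 19 18 17 11 4 2 2 4 4 4 2 1 1 2 1 1 1 1 2 2 1 1 1 0 1 2 1 1 0 0 1 2 1 1 2 3 5 7 8 9 9 8
217 18 18 18 19 18 18 18 18 18 17 17 17 16 16 16 16 16 16 16 15 15 13 9 4 1 2 2 3 2 1 1 1 2 1 2 2 1 1 2 1 1 2 2 2 2 2 3 3 4 3 3 3 3 3 5 6 8 8 8 9 8
219 16 15 15 15 15 15 14 15 15 15 15 15 14 14 14 15 15 15 14 14 13 12 10 8 4 3 3 4 3 2 1 2 1 1 1 0 1 2 6 8 9 10 10 10 10 10 8 9 10 8 5 5 6 7 7 7 8 8 8 9 9
221 18 16 15 14 14 14 14 14 15 14 14 15 15 14 14 15 14 14 13 12 11 11 11 11 9 9 9 9 8 4 1 1 1 0 1 1 2 4 10 13 13 13 13 13 13 11 9 9 10 11 10 10 9 8 8 7 7 8 8 8 9
223 20 19 16 14 14 14 14 15 14 14 14 14 15 15 14 14 14 14 11 10 11 11 11 11 10 10 9 9 8 4 1 1 0 0 1 0 2 6 11 13 13 13 13 13 12 11 9 9 9 10 14 16 16 13 10 8 7 7 7 8 8
225 18 21 18 15 14 14 14
[... 1318 characters left out ...]
0 8
241 12 11 10 10 10 11 13 15 19 21 22 22 22 22 22 22 21 17 12 9 8 9 9 9 8 8 7 6 6 6 5 6 7 8 8 7 8 8 8 8 11 15 19 20 20 20 20 20 19 16 13 12 12 12 10 10 10 10 11 12 14
243 13 12 10 9 10 10 12 14 16 19 22 22 22 22 22 22 22 20 15 10 7 6 7 6 6 6 6 6 6 6 6 8 8 8 8 8 8 8 9 10 14 18 20 20 20 20 21 20 21 20 19 17 17 18 18 17 18 17 17 17 19
245 12 12 12 10 10 10 10 11 14 16 18 17 17 18 17 16 16 16 14 13 12 10 9 8 8 7 7 7 8 8 8 9 10 10 11 12 14 16 17 18 20 20 20 20 20 20 20 20 19 18 18 17 17 17 16 16 16 16 15 15 15
247 12 12 12 11 10 10 10 10 12 14 14 13 15 15 15 16 16 15 15 15 15 16 16 15 15 15 14 14 14 14 14 14 15 14 15 15 15 16 16 16 16 15 15 16 15 15 15 15 15 15 15 15 15 15 15 14 15 15 14 15 15
```

Ring centre is at about column 338.7 and the spindle at 339, so they line up. I'll lower it, watching the force.

apply_moves(
  series=[
    [0, 0, 0.5, 0, 0, 0, 0.3],
    [0, 0, 1, 0, 0, 0, 0.3],
    [0, 0, 1.5, 0, 0, 0, 0.3],
    [0, 0, 1.5, 0, 0, 0, 0.3],
  ],
)

```text
time: 15.43
position: [0.6158, 0.0035, 0.0683]
tool_rot: [0.057, 0.998, 0.0, -0.001]
ft_force: [0.0, -0.7, -1.6]
grip_width: 0.0522
```

apply_moves(
  series=[
    [0, 0, 0.5, 0, 0, 0, 0.3],
    [0, 0, 1, 0, 0, 0, 0.3],
    [0, 0, 1.5, 0, 0, 0, 0.3],
    [0, 0, 2, 0, 0, 0, 0.3],
    [0, 0, 2, 0, 0, 0, 0.3],
  ],
)

```text
time: 15.85
position: [0.616, 0.0035, 0.0483]
tool_rot: [0.057, 0.998, 0.0, -0.001]
ft_force: [-0.0, 0.1, -1.4]
grip_width: 0.0523
```

apply_moves(
  series=[
    [0, 0, 0.3, 0, 0, 0, 0.3],
    [0, 0, 0.6, 0, 0, 0, 0.3],
    [0, 0, 0.6, 0, 0, 0, 0.3],
  ],
)

```text
time: 16.1
position: [0.6161, 0.0035, 0.043]
tool_rot: [0.057, 0.998, 0.0, -0.0]
ft_force: [0.5, 0.0, -1.4]
grip_width: 0.0521
```

Run:
```python
from h import *
o=robot.get_obs();rel([.6161,.0046,.0418]); print(o["position"],o["ft_force"],o["moment"])
```

```text
shift cm [0.02 0.11 0.12] [0.6161245  0.00345439 0.04299416] [ 0.48594218  0.01177192 -1.43804912] [ 0.01519787  0.03410872 -0.0037913 ]
```

It has threaded without contact. Last millimetre and release.

apply_moves(
  series=[
    [0, 0, 0.1, 0, 0, 0, 0.3],
    [0, 0, 0.15, 0, 0, 0, 0.3],
    [0, 0, 0.15, 0, 0, 0, 0.3],
  ],
)

```text
time: 16.35
position: [0.6165, 0.0034, 0.0421]
tool_rot: [0.057, 0.998, -0.0, 0.0]
ft_force: [0.3, 0.1, -2.3]
grip_width: 0.052
```

apply_moves(
  series=[
    [0, 0, 0, 0, 0, 0, 0.5],
    [0, 0, 0, 0, 0, 0, 0.75],
    [0, 0, 0, 0, 0, 0, 0.75],
    [0, 0, 0, 0, 0, 0, 0.75],
    [0, 0, 0, 0, 0, 0, 0.75],
  ],
)

```text
time: 16.77
position: [0.6167, 0.0034, 0.0423]
tool_rot: [0.057, 0.998, -0.0, 0.0]
ft_force: [-0.2, -0.4, 0.5]
grip_width: 0.0643
```

apply_moves(
  series=[
    [0, 0, -1, 0, 0, 0, 0.75],
    [0, 0, -3, 0, 0, 0, 0.75],
    [0, 0, -6, 0, 0, 0, 0.75],
    [0, 0, -10, 0, 0, 0, 0.75],
    [0, 0, -10, 0, 0, 0, 0.75],
  ],
)

```text
time: 17.18
position: [0.6214, 0.0028, 0.1501]
tool_rot: [0.057, 0.998, -0.001, 0.007]
ft_force: [1.9, -1.0, 1.1]
grip_width: 0.0653
```

Run:
```python
from h import *
o=robot.get_obs();print(o["position"],o["time"])
q=R.from_euler("z",180-6.5-12,degrees=True)*R.from_euler("x",180,degrees=True)
rel([.6285,-.322,.13],None,q.as_quat())
```

```text
[0.62137247 0.00275812 0.15006584] 17.1833
shift cm [ -4.37 -32.18   2.1 ] rot deg [ 0.04  0.84 11.98]
```

apply_moves(
  series=[
    [0, -4, 0, 0, 0, 0, 0.6],
    [0, -8, 0, 0, 0, 0, 0.6],
    [-0.5, -12, 0, 0, 0, 0, 0.6],
    [-1, -16, 0, 0, 0, 0, 0.6],
    [-2, -20, 0, 0, 0, 0, 0.6],
  ],
)

```text
time: 17.6
position: [0.6127, -0.1989, 0.143]
tool_rot: [0.057, 0.998, 0.0, -0.0]
ft_force: [-0.3, 0.0, -0.9]
grip_width: 0.0529
```

apply_moves(
  series=[
    [-0.7, -4, 0, 0, 0, 4, 0.6],
    [-1.5, -8, 0, 0, 0, 8, 0.6],
    [-2.4, -12, 0, 0, 0, 12, 0.6],
    [-2.4, -12, 0, 0, 0, 12, 0.6],
    [-2.4, -12, 0, 0, 0, 12, 0.6],
  ],
)

```text
time: 18.02
position: [0.6236, -0.3226, 0.1426]
tool_rot: [0.163, 0.987, -0.0, 0.001]
ft_force: [-0.2, 0.1, -0.4]
grip_width: 0.0519
```

Run:
```python
from h import *
o=robot.get_obs();print(o["position"],o["time"],o["grip_width"])
rel([.6285,-.322,.0225])
t=robot.camera("top"); cv2.imwrite("pics/t9.png",t[:,:,::-1])
a=crop("top",(270,120,360,255),"b9",4,t); s=robot.camera("side"); cv2.imwrite("pics/s9.png",s[:,:,::-1])
# burr in chamber: expected top face circle z=.032 vs measured grey ring around
C=[.6142,.0048]; print("burr top ctr px",proj("top",[[*C,.032]]), proj("side",[[*C,.032]]))
g=t.max(2).astype(int); x,y=proj("top",[[*C,.032]])[0].round().astype(int)
for row in range(y-15,y+16,2): print(row," ".join("%2d"%(v//10) for v in g[row,x-18:x+19]))
```

```text
[ 0.62362085 -0.32262476  0.14262299] 18.0167 0.051869895103061336
shift cm [-0.42  0.22 12.01] burr top ctr px [[312.89676888 217.89024998]] [[338.64710989 235.71307809]]
203 10 16 15 15 16 15 15 15 15 15 15 15 15 15 15 17 16 16 16 17 17 17 17 16 16 17 17 16 17 16 16 16 17 16 17 17 17
205 10 16 16 15 16 15 15 16 15 15 15 15 16 16 17 17 17 17 17 17 17 17 17 17 17 16 17 16 16 16 16 17 16 16 17 17  7
207 12 17 15 15 15 15 15 15 15 16 17 16 11 11  8  9 10 12 11 11 11 13 11 12 15 17 17 16 16 17 17 17 17 17 15  3  1
209 18 16 14 15 15 15 15 17 18 13  9  8 12 12 13 13 13 13 12 12 13 12 13 12 13 11 13 15 17 16 17 16 17 11  1  3  6
211 18 17 17 17 17 17 18 16  7  4 13 13 13 12 13 13 13 12 13 12 13 13 13 12 12 13 13 12 10 17 18 18 10  1  4  6  7
213 17 17 16 16 17 17 14  4  5 14 13 13 13 13 12 12 12 12 12 14 14 13 13 13 13 13 13 13 14 12 13  8  1  5  6  7  8
215 17 16 17 16 17 18  4  5 13 13 13 12 13 13 11 12  3  5  6  3  3  8 12 13 13 13 13 13 13 11  0  2  6  7  7  7  5
217 17 17 17 17 18 14  4  5 14 13 12 12 13 13 13  6  2  4  4  3  3  3  4 13 13 13 13 14 12  2  3  6  7  8  7  6  6
219 17 1
[... 211 characters left out ...]
6  6  7  7
223 17 16 16 17 17 17  9  4  5 12 14 13 12 13 13 13 13 13 13 13 13 12 12 13 14  9  1  5  7  7  6  5  6  7  7  7  7
225 17 16 17 17 17 16 17 10  5  5 10 13 13 13 13 13 13 12 13 12 13 13 13 14  7  3  6  6  7  6  6  6  7  7  7  7  7
227 17 16 17 16 17 17 17 17 11  6  4  6  9 13 14 13 13 13 13 13 14 13 14  6  3  6  6  6  5  5  6  7  7  7  7  7  7
229 16 17 16 17 17 17 16 17 17 17 16 10  4  4  5  7  6  7  9 10  8  8  6  4  6  6  6  6  6  6  6  7  6  7  7  7  7
231 17 16 16 17 16 16 16 16 16 17 17 17 17 15 15 13 13  7  6  7  8  4  4  6  6  6  5  6  6  6  7  6  7  7  7  6  7
233 17 17 17 17 17 17 16 17 16 17 17 17 17 16 16 16 17 17 17 18  8  4  5  6  6  6  6  6  6  7  6  6  6  7  7  7  6
```

The burr's bright top face is centred at about (313,218) in the top view, as expected for fully seated (predicted (312.9,217.9)). The hole shows dark around the spindle. Now the collar.

apply_moves(
  series=[
    [-0.4, 0.2, 3, 0, 0, 0, 0.6],
    [-0.4, 0.2, 6, 0, 0, 0, 0.6],
    [-0.4, 0.2, 8.5, 0, 0, 0, 0.6],
    [-0.4, 0.2, 9, 0, 0, 0, 0.6],
    [-0.4, 0.2, 9, 0, 0, 0, 0.6],
  ],
)

```text
time: 18.53
position: [0.6268, -0.3158, 0.05]
tool_rot: [0.16, 0.987, 0.001, -0.003]
ft_force: [-0.4, -0.4, -0.1]
grip_width: 0.052
```

apply_moves(
  series=[
    [0, 0, 0, 0, 0, 0, 0.6],
    [0, 0, 0, 0, 0, 0, 0.6],
  ],
)

```text
time: 18.7
position: [0.6296, -0.319, 0.0543]
tool_rot: [0.161, 0.987, -0.001, 0.002]
ft_force: [-0.0, -0.8, -0.2]
grip_width: 0.0522
```

Run:
```python
from h import *
o=robot.get_obs();print(o["position"],o["time"],o["grip_width"])
rel([.6285,-.322,.0225])
```

```text
[ 0.62961202 -0.31898751  0.05428097] 18.7 0.05216107644282401
shift cm [ 0.02 -0.32  3.18]
```

apply_moves(
  series=[
    [0, -0.3, 0.8, 0, 0, 0, 0.6],
    [0, -0.3, 1.6, 0, 0, 0, 0.6],
    [0, -0.3, 2.4, 0, 0, 0, 0.6],
    [0, -0.3, 3.1, 0, 0, 0, 0.6],
    [0, -0.3, 3.1, 0, 0, 0, 0.6],
  ],
)

```text
time: 19.12
position: [0.6269, -0.3217, 0.0199]
tool_rot: [0.161, 0.987, 0.0, -0.0]
ft_force: [0.2, -0.3, 0.9]
grip_width: 0.0524
```

apply_moves(
  series=[
    [0, 0, 0, 0, 0, 0, 0.6],
    [0, 0, 0, 0, 0, 0, 0.4],
    [0, 0, 0, 0, 0, 0, 0.2],
    [0, 0, 0, 0, 0, 0, 0.15],
    [0, 0, 0, 0, 0, 0, 0.15],
  ],
)

```text
time: 19.53
position: [0.6272, -0.3216, 0.021]
tool_rot: [0.161, 0.987, 0.0, -0.0]
ft_force: [-0.6, 0.2, 0.0]
grip_width: 0.0331
```

apply_moves(
  series=[
    [0, 0, 0, 0, 0, 0, 0.15],
    [0, 0, 0, 0, 0, 0, 0.15],
    [0, 0, 0, 0, 0, 0, 0.15],
  ],
)

```text
time: 19.78
position: [0.6272, -0.3217, 0.021]
tool_rot: [0.161, 0.987, 0.0, -0.0]
ft_force: [-0.1, -0.1, -0.5]
grip_width: 0.0325
```

Run:
```python
from h import *
o=robot.get_obs();print(o["position"],o["time"],o["grip_width"],o["ft_force"])
rel([.6285,-.322,.0225])
```

```text
[ 0.62717665 -0.32165706  0.02100572] 19.7833 0.03250516615955293 [-0.06199684 -0.12139199 -0.48082815]
shift cm [-0.14  0.01 -0.15]
```

apply_moves(
  series=[
    [0, 0, -2, 0, 0, 0, 0.15],
    [0, 0, -5, 0, 0, 0, 0.15],
    [0, 0, -8.5, 0, 0, 0, 0.15],
    [2.5, 2.5, -10, 0, 0, 0, 0.15],
    [5, 5, -10, 0, 0, 0, 0.15],
  ],
)

```text
time: 20.2
position: [0.5992, -0.2617, 0.1262]
tool_rot: [0.162, 0.987, -0.003, 0.006]
ft_force: [0.0, 0.5, -1.3]
grip_width: 0.0325
```

apply_moves(
  series=[
    [2.5, 3, 0, 0, 0, 0, 0.15],
    [5, 6, 0, 0, 0, 0, 0.15],
    [6.5, 9, 0, 0, 0, 0, 0.15],
    [6.5, 9, 0, 0, 0, 0, 0.15],
    [6.5, 9, 0, 0, 0, 0, 0.15],
  ],
)

```text
time: 20.62
position: [0.5623, -0.1505, 0.1213]
tool_rot: [0.16, 0.987, 0.0, -0.0]
ft_force: [0.8, -1.2, -0.5]
grip_width: 0.0323
```

Run:
```python
from h import *
o=robot.get_obs(); print(o["time"],o["position"],o["grip_width"],o["ft_force"])
r=R.from_quat(o["tool_rot"]).as_matrix()
a=robot.camera("side"); cv2.imwrite("pics/s10.png",a[:,:,::-1])
c0=o["position"]-[0,0,.021-.008]
u=proj("side",[c0])[0]; print("ring px",u,"+-17 across view",proj("side",[c0+[-.017,0,0],c0+[.017,0,0]]).tolist())
x,y=u.round().astype(int); im=a.astype(int)
for row in range(y-11,y+16,2):
    print(row," ".join("%3s"%("#" if v.max()<50 else(v.max()//10 if (v.max()-v.min()<26) else ".")) for v in im[row,x-18:x+19]))
```

```text
20.6167 [ 0.56225187 -0.15048887  0.12134609] 0.0322676461641857 [ 0.79907663 -1.1879731  -0.50260276]
ring px [341.42672014 247.35431538] +-17 across view [[334.17897962542827, 248.70543519956902], [348.6245947667373, 246.01251058620556]]
236  22  22  19  10   #   #   #   #   #   #   #   #   #   #   #   #   #   #   #   #   #   #   #   #   #   #   #   #   #   #   #   #   #   #   #   #   #
238  22  22  19  10   #   #   #   #   #   #   #   #   #   #   #   #   #   #   #   #   #   #   #   #   #   #   #   #   #   #   #   #   #   #   #   #   #
240  22  22  19  10   #   #   5   5   #   #   #   #   #   #   #   #   #   #   #   #   #   #   #   #   #   #   #   #   #   #   #   #   #   #   #   5   #
242  22  22  20  10   #   #   #   #   #   #   #   #   #   #   #   #   #   #   #   #   #   #   #   #   #   #   #   #   #   #   #   #   #   #   #   5   #
244  22  22  19  11   #   #   #   #   #   #   #   #   #   #   #   #   #   #   #   #   #   #   #   #   #   #   #   #   #   #   #   #   #   #   #   #   #
246  22  22  21  18  17  17  16  14  13  14  12   8   6   5   #   #   #   #   #   #   #   #   #   # 
[... 567 characters left out ...]
   6   #   #   #   #   #   #   #   #   5   9  13  13  14  13  14  14  13  13  13  14  14  14
256  14  14  14  14  14  14  15  15  15  15  15  15  14  13  10   7   7   7   7   7   7   7   6   7  11  14  14  13  14  14  14  14  14  14  14  14  13
258  15  15  14  15  15  15  15  15  15  15  15  15  15  15  15  15  15  15  15  14  14  14  14  13  13  14  14  13  13  13  14  14  13  14  14  13  13
260  15  15  15  15  15  15  16  16  16  15  15  15  15  15  15  15  15  15  15  15  15  15  14  14  14  14  13  13  13  13  13  13  13  13  13  13  13
262  15  15  15  15  15  15  15  15  15  15  15  14  15  14  14  14  15  15  15  14  14  14  14  13  13  13  12  12  12  12  11  11  12  12  12  11  11
```

Collar silhouette centre is at column 341.3 against 341.4 expected, so it is centred in the grip.

Run:
```python
from h import *
q=R.from_euler("z",180-6.5,degrees=True)*R.from_euler("x",180,degrees=True)
rel([.6138,.0048,.10],None,q.as_quat())
```

```text
shift cm [ 0.18 16.49  2.14] rot deg [ -0.04   0.08 -11.94]
```

apply_moves(
  series=[
    [0, 3.5, 0, 0, 0, -4, 0.15],
    [0.2, 7, 0, 0, 0, -8, 0.15],
    [0.2, 10.5, 0, 0, 0, -12, 0.15],
    [0.2, 14, 0, 0, 0, -12, 0.15],
    [0.2, 16.5, 0, 0, 0, -12, 0.15],
  ],
)

```text
time: 21.08
position: [0.6155, 0.0055, 0.1212]
tool_rot: [0.057, 0.998, 0.0, 0.001]
ft_force: [-0.2, 0.4, -0.0]
grip_width: 0.0323
```

apply_moves(
  series=[
    [0, 0, 1, 0, 0, 0, 0.15],
    [0, 0, 2, 0, 0, 0, 0.15],
    [0, 0, 3, 0, 0, 0, 0.15],
    [0, 0, 3, 0, 0, 0, 0.15],
    [0, 0, 3, 0, 0, 0, 0.15],
  ],
)

```text
time: 21.5
position: [0.6124, 0.003, 0.0897]
tool_rot: [0.058, 0.998, 0.0, -0.001]
ft_force: [0.4, 0.6, -0.6]
grip_width: 0.0322
```

Run:
```python
from h import *
o=robot.get_obs(); print(o["time"],o["position"],o["grip_width"],o["ft_force"]); rel([.6138,.0048,.053])
```

```text
21.5 [0.61236148 0.00299335 0.08965424] 0.03215048075074037 [ 0.37298838  0.61341994 -0.6305138 ]
shift cm [-0.13  0.2   3.67]
```

apply_moves(
  series=[
    [-0.1, 0.15, 0.3, 0, 0, 0, 0.15],
    [-0.1, 0.15, 0.6, 0, 0, 0, 0.15],
    [-0.1, 0.15, 0.6, 0, 0, 0, 0.15],
    [-0.1, 0.15, 0.6, 0, 0, 0, 0.15],
  ],
)

```text
time: 21.83
position: [0.6144, 0.0057, 0.0851]
tool_rot: [0.057, 0.998, -0.0, 0.0]
ft_force: [-0.6, -0.0, -0.2]
grip_width: 0.0322
```

Run:
```python
from h import *
o=robot.get_obs(); print(o["time"],o["position"],o["ft_force"]); rel([.6138,.0048,.053])
```

```text
21.8333 [0.61443147 0.005737   0.0851198 ] [-0.56141054 -0.00719358 -0.20229174]
shift cm [ 0.05 -0.1   3.21]
```

apply_moves(
  series=[
    [0.05, -0.1, 0.4, 0, 0, 0, 0.15],
    [0.05, -0.1, 0.9, 0, 0, 0, 0.15],
    [0.05, -0.1, 1.4, 0, 0, 0, 0.15],
    [0.05, -0.1, 1.8, 0, 0, 0, 0.15],
    [0.05, -0.1, 1.8, 0, 0, 0, 0.15],
  ],
)

```text
time: 22.25
position: [0.613, 0.0053, 0.0658]
tool_rot: [0.057, 0.998, 0.0, -0.001]
ft_force: [0.9, 0.4, -0.6]
grip_width: 0.0323
```

apply_moves(
  series=[
    [0, 0, 0.4, 0, 0, 0, 0.15],
    [0, 0, 0.8, 0, 0, 0, 0.15],
    [0, 0, 1.1, 0, 0, 0, 0.15],
    [0, 0, 1.1, 0, 0, 0, 0.15],
    [0, 0, 1.1, 0, 0, 0, 0.15],
  ],
)

```text
time: 22.67
position: [0.6137, 0.0051, 0.0558]
tool_rot: [0.057, 0.998, 0.0, -0.0]
ft_force: [-0.2, -0.3, -0.8]
grip_width: 0.0321
```

Run:
```python
from h import *
o=robot.get_obs(); print(o["time"],o["position"],o["ft_force"]); rel([.6138,.0048,.053])
```

```text
22.6667 [0.6136778 0.0051218 0.0557665] [-0.16907708 -0.29206345 -0.8199936 ]
shift cm [-0.02 -0.03  0.28]
```

The collar has threaded freely, with under 3 mm left to go.

apply_moves(
  series=[
    [0, 0, 0.15, 0, 0, 0, 0.15],
    [0, 0, 0.25, 0, 0, 0, 0.15],
    [0, 0, 0.25, 0, 0, 0, 0.15],
    [0, 0, 0.25, 0, 0, 0, 0.15],
  ],
)

```text
time: 23.0
position: [0.6139, 0.0051, 0.0536]
tool_rot: [0.057, 0.998, 0.0, 0.0]
ft_force: [0.1, -0.9, -1.0]
grip_width: 0.0323
```

apply_moves(
  series=[
    [0, 0, 0, 0, 0, 0, 0.3],
    [0, 0, 0, 0, 0, 0, 0.55],
    [0, 0, 0, 0, 0, 0, 0.55],
    [0, 0, 0, 0, 0, 0, 0.55],
    [0, 0, 0, 0, 0, 0, 0.55],
  ],
)

```text
time: 23.42
position: [0.6139, 0.0051, 0.0537]
tool_rot: [0.057, 0.998, -0.0, 0.0]
ft_force: [-0.0, 0.4, 0.2]
grip_width: 0.0461
```

apply_moves(
  series=[
    [0, 0, -1, 0, 0, 0, 0.55],
    [0, 0, -3, 0, 0, 0, 0.55],
    [0, 0, -6, 0, 0, 0, 0.55],
    [0, 0, -10, 0, 0, 0, 0.55],
    [4, 0, -13, 0, 0, 0, 0.55],
  ],
)

```text
time: 23.83
position: [0.5888, 0.0071, 0.1834]
tool_rot: [0.057, 0.998, -0.001, 0.008]
ft_force: [0.5, -0.0, 1.3]
grip_width: 0.0477
```

apply_moves(
  series=[
    [4, 3, 0, 0, 0, 0, 0.55],
    [8, 6, 0, 0, 0, 0, 0.55],
    [11, 10, 0, 0, 0, 0, 0.55],
    [13, 14, 0, 0, 0, 0, 0.55],
    [13, 18, 0, 0, 0, 0, 0.55],
  ],
)

```text
time: 24.25
position: [0.4703, 0.1802, 0.1793]
tool_rot: [0.058, 0.998, -0.0, -0.002]
ft_force: [0.5, -0.6, 0.1]
grip_width: 0.0481
```

apply_moves(
  series=[
    [0, 4, 0, 0, 0, 0, 0.55],
    [0, 8, 0, 0, 0, 0, 0.55],
    [0, 12, 0, 0, 0, 0, 0.55],
    [0, 12, 0, 0, 0, 0, 0.55],
  ],
)

```text
time: 24.58
position: [0.4895, 0.3058, 0.1801]
tool_rot: [0.054, 0.999, 0.003, 0.003]
ft_force: [0.3, -0.3, 0.7]
grip_width: 0.0476
```

Run:
```python
from h import *
o=robot.get_obs(); print(o["time"],o["position"],o["grip_width"])
t=robot.camera("top"); s=robot.camera("side"); cv2.imwrite("pics/tz.png",t[:,:,::-1]); cv2.imwrite("pics/sz.png",s[:,:,::-1])
C=[.6142,.0048]
print("collar top px",proj("top",[[*C,.048]]),proj("side",[[*C,.048]]),"burr top",proj("top",[[*C,.032]]),proj("side",[[*C,.032]]))
a=cv2.resize(crop("top",(265,120,365,260),"q",4,t),(400,560)); b=cv2.resize(crop("side",(290,150,390,290),"q",4,s),(400,560)); cv2.imwrite("pics/final.png",np.hstack([a,b]))
# bystanders: change against the first pictures
for n,i in(("top",t),("side",s)):
    d=cv2.absdiff(i,np.ascontiguousarray(cv2.imread(f"pics/{n}0.png")[:,:,::-1])).max(2); m=cv2.morphologyEx((d>45).astype(np.uint8),cv2.MORPH_OPEN,np.ones((3,3)))
    k,l,st,ce=cv2.connectedComponentsWithStats(m); print(n,[x.tolist() for x in st[1:] if x[4]>12])
```

```text
24.5833 [0.48947023 0.3058225  0.18008774] 0.047571723048799884
collar top px [[312.82436698 216.36859987]] [[338.79194883 230.32119379]] burr top [[312.89676888 217.89024998]] [[338.64710989 235.71307809]]
top [[281, 146, 74, 44, 2586], [289, 197, 48, 44, 1493], [117, 202, 6, 6, 29], [0, 209, 199, 271, 23479], [450, 208, 5, 6, 25], [36, 230, 30, 56, 621], [205, 233, 4, 7, 21], [302, 255, 5, 3, 15], [35, 287, 12, 17, 118], [48, 307, 4, 5, 17], [4, 381, 6, 9, 43], [3, 403, 4, 4, 15], [111, 441, 24, 30, 347]]
side [[0, 0, 103, 150, 10819], [106, 0, 41, 32, 901], [180, 0, 99, 152, 5611], [112, 37, 44, 70, 1812], [82, 163, 50, 64, 1426], [359, 168, 37, 73, 1456], [0, 175, 27, 39, 676], [288, 191, 19, 13, 128], [315, 217, 46, 34, 788], [356, 217, 16, 25, 145], [0, 220, 258, 260, 12973], [60, 225, 24, 10, 124], [329, 241, 13, 5, 56], [303, 244, 14, 34, 128], [17, 277, 21, 33, 329], [0, 294, 4, 6, 18], [0, 302, 3, 5, 13], [392, 320, 12, 5, 49], [389, 326, 17, 11, 148], [61, 351, 27, 20, 292]]
```

View pics/final.png

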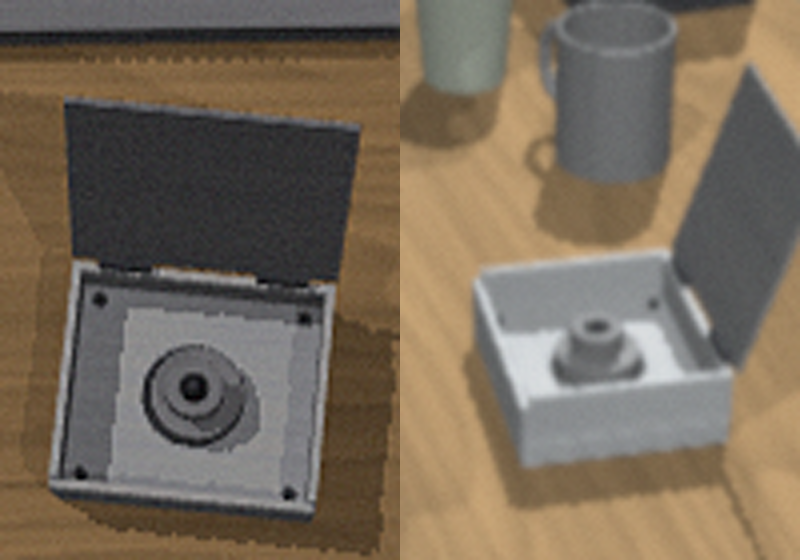

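The final picture shows the collar (313,216) sitting squarely on the burr over the spindle, and the cover leaning back. I'll check the cover angle by prediction, then hand in.

Run:
```python
from h import *
ux=np.array([.9936,-.1132,0]); uy=np.array([.1132,.9936,0]); H=np.array([.6143,.005,.052])+.066*ux
for th in (1.8,1.85,1.9): print(th,[proj(n,[H+.138*(-np.cos(th)*ux+np.sin(th)*np.array([0,0,1]))+s*.076*uy for s in(1,-1)]).round(1).tolist() for n in("top","side")])
print("seen top (282,145),(355,151); side (377,167)")
robot.hand_in(); print(robot.get_obs()["time"])
```

```text
1.8 [[[279.4, 151.0], [354.4, 158.1]], [[370.9, 163.2], [389.3, 192.4]]]
1.85 [[[279.8, 148.2], [354.6, 155.2]], [[373.4, 163.6], [392.0, 192.8]]]
1.9 [[[280.3, 145.5], [354.8, 152.5]], [[375.9, 164.1], [394.7, 193.3]]]
seen top (282,145),(355,151); side (377,167)
the job is handed in; nothing more can be done
the job is handed in; nothing more can be done
```

The job is done and handed in at about 24.7 s of the 72 s allowed. The hand-in reports no verdict, so what follows rests on my own checks.

- **Cover:** I levered it up with the blade and pushed it back until the force rose to 9 N with no further movement. In the final pictures its lip corners are at (282,145) and (355,151) from above and (377,167) from the side. At 1.9 rad I predicted (280,145.5), (355,152.5) and (376,164). The gripper and arm stayed clear of the cover.
- **Opener:** It is lying flat on the counter within about 1 mm of where it started.
- **Burr ring and collar:** Both went down the spindle with no notable contact force. After release, the burr's top face was centred where a ring on the chamber floor should be, (313,218). The last picture shows the collar sitting centred and square on top of it.
- **Bystanders:** Comparing the first and last pictures showed no sign of the other things having moved. The arm and its shadow covered part of the left side, so that area is less certain.
- **Disagreements:** The gripper read both rings about 1.5 mm narrower than described. The burr also sat about 2 mm off-centre in the grip, which I corrected before threading it.

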